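# Shut the air-filter housing and lock its quarter-turn fastener

### The job

The air-filter housing on the bench still has its cover standing open. Push the cover down with a fingertip, then set a fingertip in the slot of the yellow quarter-turn fastener, press the cover down onto its springy seal and turn the fastener clockwise a full quarter turn, to its stop, so that the cover stays locked down flush when you let go. Work only by pushing: do not lift the cover any further open, and leave the carburettor, spanner, jar and socket where they lie.

Things in the scene. Friction and masses are not known exactly. Their poses are not given: they have to be found in the camera images.
- airbox: Black air-filter housing, bolted down: open-topped box 200 mm (its x) by 230 mm (its y) on a 240 x 200 mm steel plate. Origin: centre of its underside, on the bench; z up; rim 105 mm up. Cover hinge line along its y at x = +100, z = 105 mm (far side). An intake spout on the left wall (+y) reaches y = 150 mm, a boot on the right wall y = -137 mm, both under 90 mm high
- cover (a joint): Angle of the grey cover (rad): 0 = flush on the rim, positive = open (its front edge, at -x, swings up); starts at 0.45 to 0.80. A stiff hinge holds it where it is left; 1 to 3 N from above, 120 mm from the hinge, swings it down. From about 0.08 rad down it meets a springy seal: holding it flush takes 6 to 8 N at the fastener; let go unlocked, it rises again to 0.02 to 0.06 rad
- cover_pad (a point): Point on the bare top of the cover, 120 mm from the hinge line, 80 mm to the +y side of its middle line (the mirror place at -y is bare too); moves with the cover; x towards the hinge, z out of its top. The cover is a flat plate, 200 mm from hinge line to front edge, 230 mm wide, 9 mm thick, its underside in the plane of the hinge line (shut: top 114 mm above the bench)
- fastener (a joint): Turn of the fastener (rad): 0 = open, slot from front edge to hinge (red dot); 1.57 = locked, slot along the hinge line (green dots); grows clockwise from above, stops at both ends; starts at 0 to 0.10. Takes about 0.1 N m and stays where left. A cam pin below enters a receptacle: with the cover down it turns home, with the cover not pressed it jams near 0.3 rad, turned early it keeps the cover up
- fastener_slot (a point): Middle of the slot's floor, on the fastener's axis, 145 mm from the hinge line on the cover's middle line; x along the slot, z out of the cover. Yellow head 80 mm across, level with a fixed black collar round it (93 mm outside). Slot: straight across the head, 28 mm wide, 14 mm deep, closed by the collar at 41 mm from the axis; black floor with a white line, 116 mm above the bench when flush
- carburettor_mid (a point): Loose aluminium carburettor, 94 x 83 x 74 mm, beside the housing; its middle, 36 mm up. Leave alone
- spanner: Loose steel spanner lying flat, 180 mm long; origin at the middle of its underside. Leave alone
- jar_mid (a point): Loose amber glass jar with a steel lid, 60 mm across, 65 mm high; its middle. Leave alone
- socket_mid (a point): Loose steel socket standing up, 26 mm across, 38 mm high; its middle. Leave alone

How it is judged:
By the outcome, as a careful person would: the job done as asked, in the order asked, and still so for the second after the job is handed in, with the robot touching nothing.
It also fails if it takes over 48 s, if anything falls off the work surface, if the arm or the gripper's body presses on something with over 40 N, if the wrist force passes 120 N, or if a joint passes its speed limit or range.

### The arm

A 7-joint arm with a two-finger parallel gripper is mounted at the origin on the work surface. World frame = base frame: x ahead of the robot, y to its left, z up, the work surface at z = 0. Lengths are in m, angles in rad, forces in N, time in s.
With the tool pointing down it reaches from about 0.4 to 0.85 m from the base axis. Payload 10.4 kg.
Tool frame: the origin (TCP) lies midway between the tips of the shut fingers; the grasp point (between the pads) lies 19 mm behind it; z points along the fingers, y is the line along which they close (so a half turn about z gives the same grasp; the last joint's range is limited). The gripper opens to 87 mm and grips with 3 to 60 N. Pads are 19 mm wide; open, the fingers measure 117 mm over their backs; the gripper's body (75 mm by 190 mm) begins 51 mm behind the grasp point.
Start: joints at [1.21, 0.332, -0.065, 1.46, 0.022, 1.35, -0.088], TCP at [0.207, -0.59, 0.223] pointing down, gripper open.
Joint ranges: [-2.6, 2.6], [-0.5, 2.12], [-1.47, 1.34], [0.16, 2.42], [-1.27, 4.41], [0.06, 2.06], [-2.6, 2.6]. Speed limits (rad/s): [2.22, 2.22, 2.79, 2.79, 3.14, 3.14, 3.14].

### API

Orientations are given as a unit quaternion [x, y, z, w].
In Python, from bench import sensors, eyes, order gives the robot as it stands.
- The arm moves only by the tool arm_command, never from a script. Its argument "steps" is a list of rows, each an object with "rot": the turn, a rotation vector about the world's x, y, z in degrees, a list of three; "slide": the shift along the world's x, y, z in m, a list of three; "grip": the opening, from 0 (shut) to 1 (fully open). A call has exactly 8 rows; each row shifts and turns the commanded pose from where the row before left it; what a row does not reach is not made up. A row lasts 1/8 s, in which the tool goes at most 62.5 mm and 10.7 degrees, less where a joint would pass 70% of its speed; a pose out of reach is approached as far as the arm can. A call with a gripper value outside its range is refused whole. The fingers move at their own pace and stop on an object; "newtons" is the grip in N (left out, the last holds). Time passes only in rows, so rows that do not move let the fingers close, or fill a call up. It gives the time, the measured TCP pose, the force, the opening and the grip force at its end, in the units of the state.
- sensors.read_state(): the state, without advancing time (a new reading comes with each control period).
- eyes.camera(name): name is "scene" or "top" or "wrist"; returns a dict with "pixels" (420x560x3 uint8, red, green, blue), "intrinsics" (3x3 intrinsics, pixels), "k1" (the pictures are not rectified: a ray, as slopes to the right and down, at radius r is drawn at 1 + k1 r^2 times it, then the intrinsics apply), "pose" (4x4, takes a point from camera to world coordinates). Camera axes: x right, y down, z forward; pixel columns grow to the right and rows downward; lengths in m; the calibration is good to about 2 mm. A picture is of the moment at which its call begins. There is no depth.
- order.close_job(): hands the job in; it is judged then, once.
Trained networks look in a picture, given as the dict that the camera call returned (one of the last four; its "shot" number tells which), for a name from the list of things; names that differ only in an ending like _2 or _b are one class to them, and where a whole thing is asked for, a point or a joint stands for the part that bears it (a point fixed in the world has none). Each returns a list of dicts, best first, with "conf" (0 to 1); they miss things now and then, are a little off and sometimes report something else, mostly with a low value. They report only what shows in the picture. A call takes as long as a camera call.
- eyes.look_for(name, picture): "bbox" ([left, top, right, bottom] in pixels, round what is visible of it).
The state is a dict: "time": time; "joint_positions": joint angles; "joint_vel": joint speeds; "joint_torque": joint torques, N m; "ee_pos": TCP position; "eef_rot": TCP orientation; "ft_force": force on the tool from outside, world axes, zero at the start; "torque": the same for the moment, N m; "width": finger opening in m; "grip_force": force on a finger pad.
Only numpy, scipy, OpenCV 4.12 (cv2) and the standard library are available. Lean on these libraries where they do the work, as an engineer would, in place of code of your own. Each camera call takes 0.05 s, during which the arm holds its last target. There are 200 camera calls.

## Working session

There is one attempt and no reset: what is moved stays moved. The work goes in short steps, Python scripts to look and compute and a tool call to move; the robot and the scene stay as the last step left them, time stands still between calls to the robot, and variables do not carry over. Pictures are saved under pics/ and viewed, at most 10 in all, crops included, and the job is handed in when it is done.

Besides the shell and the picture viewer there is one more tool, called after "Emit:" as a command line: name --argument value ..., lists and objects as JSON in quotes. arm_command: Moves the arm, as the interface text tells. Its arguments: {"type":"object","properties":{"steps":{"type":"array","items":{"type":"object","properties":{"rot":{"type":"array","items":{"type":"number"}},"slide":{"type":"array","items":{"type":"number"}},"grip":{"type":"number"}}}},"newtons":{"type":"number"}},"required":["steps"]}

```bash
mkdir -p pics
cat > h.py <<'E'
import numpy as np, cv2
from bench import sensors, eyes, order
def ray(p,uv):
    K=np.array(p["intrinsics"]);T=np.array(p["pose"])
    d=np.array([(uv[0]-K[0,2])/K[0,0],(uv[1]-K[1,2])/K[1,1]]);u=d.copy()
    for _ in range(20): u=d/(1+p["k1"]*(u@u))
    v=T[:3,:3]@np.array([u[0],u[1],1]);return T[:3,3],v/np.linalg.norm(v)
def proj(p,X):
    K=np.array(p["intrinsics"]);T=np.array(p["pose"])
    c=T[:3,:3].T@(np.array(X)-T[:3,3]);s=c[:2]/c[2];s=s*(1+p["k1"]*(s@s))
    return np.array([K[0,0]*s[0]+K[0,2],K[1,1]*s[1]+K[1,2]])
def atz(p,uv,z):
    o,v=ray(p,uv);return o+v*(z-o[2])/v[2]
def tri(rs):
    A=0;b=0
    for o,v in rs:
        M=np.eye(3)-np.outer(v,v);A=A+M;b=b+M@o
    return np.linalg.solve(A,b)
def save(p,n): cv2.imwrite(f"pics/{n}.png",p["pixels"][:,:,::-1])
E
python3 - <<'E'
from h import *
print(sensors.read_state())
for c in("scene","top"):
    p=eyes.camera(c);save(p,c+"1")
    print(c,np.round(p["pose"],3).tolist())
    for n in("airbox","cover","fastener","cover_pad","fastener_slot","carburettor_mid","spanner","jar_mid","socket_mid"):
        for d in eyes.look_for(n,p)[:2]: print(n,np.round(d["bbox"]),round(d["conf"],2))
E
```

```text
{'time': 0.0, 'joint_positions': array([ 1.21041026,  0.33286008, -0.06467377,  1.46095114,  0.02162929,
        1.34986265, -0.0885125 ]), 'joint_vel': array([-9.34133115e-04,  6.86537806e-04, -6.08650887e-04,  1.13030458e-03,
       -5.91335113e-05, -5.68292020e-04,  6.19428446e-04]), 'joint_torque': array([-6.39777136e-05, -6.23257971e+01,  2.42911081e-02, -3.89888763e+01,
       -6.12619473e-02,  3.98468901e-02,  1.15164921e-04]), 'ee_pos': array([ 0.20696992, -0.58933529,  0.22175654]), 'eef_rot': array([ 9.85772018e-01,  1.68086434e-01, -1.65683262e-04, -6.72505764e-04]), 'ft_force': array([ 0.60747856,  0.73451329, -0.07796966]), 'torque': array([ 0.02892767, -0.01199944, -0.02244236]), 'grip_force': 0.0, 'width': 0.087166953536549}
scene [[-0.778, 0.337, -0.53, 1.054], [0.628, 0.434, -0.646, 0.578], [0.013, -0.835, -0.549, 0.578], [0.0, 0.0, 0.0, 1.0]]
airbox [248. 123. 407. 308.] 0.69
cover [253. 124. 400. 264.] 0.56
fastener [311. 144. 354. 182.] 0.86
cover_pad [250. 121. 402. 266.] 0.89
cover_pad [310. 140. 350. 184.] 0.31
fastener_slot [310. 145. 348. 183.] 0.92
fastener_slot [372. 293. 427. 357.] 0.19
carburettor_mid [373. 293. 426. 359.] 0.82
jar_mid [232. 165. 254. 197.] 0.73
socket_mid [443. 268. 458. 296.] 0.87
top [[-0.018, -0.996, 0.085, 0.473], [-1.0, 0.02, 0.015, -0.013], [-0.017, -0.085, -0.996, 1.288], [0.0, 0.0, 0.0, 1.0]]
airbox [180. 170. 292. 259.] 0.63
cover [180. 173. 280. 231.] 0.57
fastener [218. 196. 250. 222.] 0.6
fastener [184. 172. 282. 229.] 0.34
cover_pad [181. 174. 280. 232.] 0.98
fastener_slot [216. 196. 248. 221.] 0.77
carburettor_mid [144. 182. 173. 223.] 0.67
spanner [306. 196. 316. 258.] 0.94
spanner [142. 182. 172. 219.] 0.49
jar_mid [345. 206. 366. 227.] 0.81
```

Run:
```python
import cv2
a=cv2.imread("pics/scene1.png")[90:390,200:500];b=cv2.imread("pics/top1.png")[130:290,120:380]
a=cv2.resize(a,(400,400),interpolation=2);b=cv2.resize(b,(400,246),interpolation=2)
b=cv2.copyMakeBorder(b,0,154,0,0,0);cv2.imwrite("pics/v1.png",cv2.hconcat([a,b]))
```

```text
(no output)
```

View pics/v1.png

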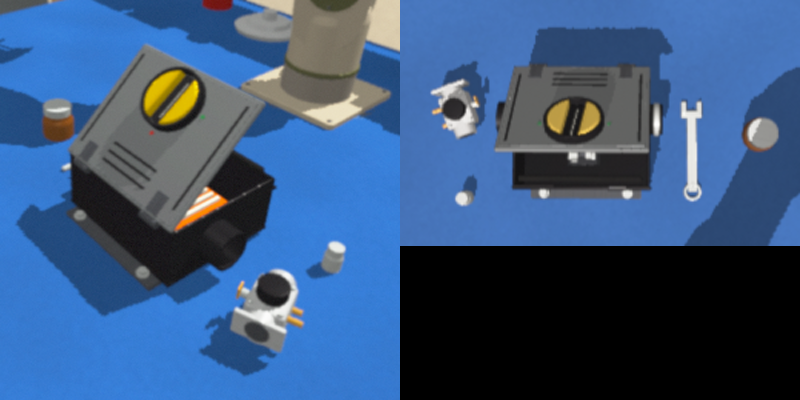

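The cover stands open, hinge on the far side (top of the top view), with the fastener at about (233,208) in the top view and (331,163) in the scene view. The carburettor is on the +y side, the spanner and jar on the −y side. Next I fit the box pose and cover angle to the corners.

```bash
cat >> h.py <<'E'
def cov(q,P):  # q: x,y,yaw,theta ; P in cover frame: x toward hinge(0 at hinge), y, z above underside
    x,y,w,t=q;P=np.array(P,float)
    l=np.array([0.1+P[0]*np.cos(t)+P[2]*np.sin(t),P[1],0.105-P[0]*np.sin(t)+P[2]*np.cos(t)])
    c,s=np.cos(w),np.sin(w);return np.array([x+c*l[0]-s*l[1],y+s*l[0]+c*l[1],l[2]])
E
python3 - <<'E'
from h import *
from scipy.optimize import least_squares
S=eyes.camera("scene");T=eyes.camera("top")
obs=[(T,(0,.115,.009),(193.4,173)),(T,(0,-.115,.009),(279,173)),(T,(-.2,.115,.009),(182,227.5)),(T,(-.2,-.115,.009),(282.5,227.5)),
(S,(0,-.115,.009),(254,210)),(S,(0,.115,.009),(329,260)),(S,(-.2,-.115,.009),(310,124.5)),(S,(-.2,.115,.009),(399,167)),
(T,(-.145,0,.022),(233,208.5)),(S,(-.145,0,.022),(330,163.5))]
f=lambda q:np.concatenate([proj(p,cov(q,P))-u for p,P,u in obs])
r=least_squares(f,[.55,0,0,.6],loss="soft_l1");print(r.x,np.round(r.fun.reshape(-1,2),1).tolist())
q=r.x
print("front",cov(q,(-.2,0,.009)),"fast",cov(q,(-.145,0,.011)),"pads",cov(q,(-.12,.08,.009)),cov(q,(-.12,-.08,.009)),"shut slot",cov([*q[:3],0],(-.145,0,.011)))
for n,z in(("carburettor_mid",.036),("spanner",.005),("jar_mid",.033)):
    for d in eyes.look_for(n,T)[:1]: b=d["bbox"];print(n,atz(T,((b[0]+b[2])/2,(b[1]+b[3])/2),z))
E
```

```text
[ 0.5557528   0.10744758 -0.00529742  0.7053935 ] [[-1.3, 0.5], [1.8, -0.9], [-1.4, 3.3], [-1.2, 1.9], [-5.9, -8.1], [-1.0, 3.2], [-1.8, -1.5], [1.1, -0.3], [-1.1, 0.5], [-1.2, -0.5]]
front [0.50931715 0.10769358 0.2415189 ] fast [0.55248782 0.10746488 0.20738328] pads [0.57064861 0.1873698  0.18965223] [0.56980103 0.02737204 0.18965223] shut slot [0.51075343 0.10768597 0.116     ]
carburettor_mid [0.59664098 0.33419057 0.036     ]
spanner [ 0.51668089 -0.08983191  0.005     ]
jar_mid [ 0.54722695 -0.21409627  0.033     ]
```

Emit:
arm_command --steps '[{"slide": [0.02, 0.03, 0.02], "grip": 0}, {"slide": [0.022, 0.039, 0.02], "grip": 0}, {"slide": [0.022, 0.039, 0.01], "grip": 0}, {"slide": [0.022, 0.039, 0], "grip": 0}, {"slide": [0.022, 0.039, 0], "grip": 0}, {"slide": [0.022, 0.039, 0], "grip": 0}, {"slide": [0.022, 0.039, 0], "grip": 0}, {"slide": [0.022, 0.039, 0], "grip": 0}]' --newtons 10

```text
schema error: expected keys rot, slide, grip
```

Emit:
arm_command --steps '[{"slide": [0.023, 0.039, 0], "grip": 0}, {"slide": [0.023, 0.039, 0], "grip": 0}, {"slide": [0.023, 0.039, 0], "grip": 0}, {"slide": [0.023, 0.039, 0], "grip": 0}, {"slide": [0.023, 0.039, 0], "grip": 0}, {"slide": [0.023, 0.039, 0], "grip": 0}, {"slide": [0.023, 0.039, 0], "grip": 0}, {"slide": [0.023, 0.039, 0], "grip": 0}]'

```text
schema error: expected keys rot, slide, grip
```

Emit:
arm_command --steps '[{"rot": [0, 0, 0], "slide": [0.02, 0.03, 0.02], "grip": 0}, {"rot": [0, 0, 0], "slide": [0.022, 0.039, 0.02], "grip": 0}, {"rot": [0, 0, 0], "slide": [0.022, 0.039, 0.01], "grip": 0}, {"rot": [0, 0, 0], "slide": [0.022, 0.039, 0], "grip": 0}, {"rot": [0, 0, 0], "slide": [0.022, 0.039, 0], "grip": 0}, {"rot": [0, 0, 0], "slide": [0.022, 0.039, 0], "grip": 0}, {"rot": [0, 0, 0], "slide": [0.022, 0.039, 0], "grip": 0}, {"rot": [0, 0, 0], "slide": [0.022, 0.039, 0], "grip": 0}]' --newtons 10

```text
time: 2.25
ee_pos: [0.3817, -0.2854, 0.2728]
eef_rot: [0.986, 0.168, 0.0, 0.0]
ft_force: [0.1, -0.5, 1.0]
width: 0.0152
grip_force: 0.0
```

Emit:
arm_command --steps '[{"rot": [0, 0, 0], "slide": [0.023, 0.039, 0], "grip": 0}, {"rot": [0, 0, 0], "slide": [0.023, 0.039, 0], "grip": 0}, {"rot": [0, 0, 0], "slide": [0.023, 0.039, 0], "grip": 0}, {"rot": [0, 0, 0], "slide": [0.023, 0.039, 0], "grip": 0}, {"rot": [0, 0, 0], "slide": [0.023, 0.039, 0], "grip": 0}, {"rot": [0, 0, 0], "slide": [0.023, 0.039, 0], "grip": 0}, {"rot": [0, 0, 0], "slide": [0.023, 0.039, 0], "grip": 0}, {"rot": [0, 0, 0], "slide": [0.023, 0.039, 0], "grip": 0}]'

```text
time: 3.25
ee_pos: [0.5658, 0.0264, 0.2728]
eef_rot: [0.986, 0.168, 0.0, 0.0]
ft_force: [0.1, -0.5, 0.4]
width: 0.0003
grip_force: 0.0
```

Run:
```python
from h import *
a=eyes.camera("wrist");save(a,"w1");b=eyes.camera("scene");save(b,"s2")
print(np.round(a["pose"],3).tolist())
x=cv2.imread("pics/w1.png");y=cv2.imread("pics/s2.png")[60:340,180:460]
cv2.imwrite("pics/v2.png",cv2.hconcat([cv2.resize(x,(440,330)),cv2.resize(y,(330,330))]))
```

```text
[[0.331, -0.91, -0.25, 0.634], [-0.944, -0.319, -0.088, 0.05], [0.0, 0.265, -0.964, 0.435], [0.0, 0.0, 0.0, 1.0]]
```

View pics/v2.png

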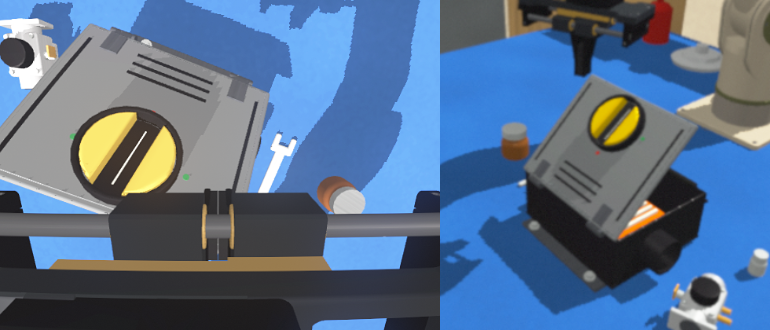

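Run:
```python
from h import *
from scipy.optimize import least_squares
S=eyes.camera("scene");T=eyes.camera("top");W=eyes.camera("wrist")
obs=[(T,(0,.115,.009),(193.4,173)),(T,(0,-.115,.009),(279,173)),(T,(-.2,.115,.009),(182,227.5)),(T,(-.2,-.115,.009),(282.5,227.5)),
(S,(0,.115,.009),(329,260)),(S,(-.2,-.115,.009),(310,124.5)),(S,(-.2,.115,.009),(399,167)),
(T,(-.145,0,.022),(233,208.5)),(S,(-.145,0,.022),(330,163.5)),
(W,(-.145,0,.022),(161.6,199.8)),(W,(0,.115,.009),(112,34)),(W,(0,-.115,.009),(340,107))]
f=lambda q:np.concatenate([proj(p,cov(q,P))-u for p,P,u in obs])
r=least_squares(f,[.55,.1,0,.7],loss="soft_l1");print(r.x,np.round(r.fun.reshape(-1,2),1).tolist())
q=r.x
print("front",cov(q,(-.2,0,.009)),"pads",cov(q,(-.12,-.08,.009)),"shut slot",cov([*q[:3],0],(-.145,0,.011)))
```

```text
[0.55433795 0.10654842 0.00732147 0.69188443] [[-1.5, 1.7], [1.6, -0.9], [-0.6, 5.3], [-0.6, 2.7], [0.5, 2.6], [-1.7, -1.0], [1.9, -0.4], [-0.6, 1.7], [-0.4, -0.5], [2.2, -0.8], [-3.5, -4.6], [2.9, 5.8]]
front [0.50607212 0.10619503 0.23952829] pads [0.5682598  0.0266482  0.18848914] shut slot [0.50933916 0.10621895 0.116     ]
```

Emit:
arm_command --steps '[{"rot": [0, 0, 0], "slide": [0, 0, -0.03], "grip": 0}, {"rot": [0, 0, 0], "slide": [0, 0, -0.025], "grip": 0}, {"rot": [0, 0, 0], "slide": [0, 0, -0.01], "grip": 0}, {"rot": [0, 0, 0], "slide": [0, 0, -0.005], "grip": 0}, {"rot": [0, 0, 0], "slide": [0, 0, -0.005], "grip": 0}, {"rot": [0, 0, 0], "slide": [0, 0, -0.005], "grip": 0}, {"rot": [0, 0, 0], "slide": [-0.002, 0, -0.005], "grip": 0}, {"rot": [0, 0, 0], "slide": [-0.003, 0, -0.005], "grip": 0}]'

```text
time: 4.5
ee_pos: [0.56, 0.0255, 0.1823]
eef_rot: [0.986, 0.168, 0.0, -0.0]
ft_force: [-0.5, -0.5, 2.3]
width: 0.0004
grip_force: 0.7
```

Contact at about 2 N; I follow the arc down.

Emit:
arm_command --steps '[{"rot": [0, 0, 0], "slide": [-0.005, 0, -0.007], "grip": 0}, {"rot": [0, 0, 0], "slide": [-0.005, 0, -0.007], "grip": 0}, {"rot": [0, 0, 0], "slide": [-0.004, 0, -0.007], "grip": 0}, {"rot": [0, 0, 0], "slide": [-0.003, 0, -0.007], "grip": 0}, {"rot": [0, 0, 0], "slide": [-0.003, 0, -0.007], "grip": 0}, {"rot": [0, 0, 0], "slide": [-0.002, 0, -0.007], "grip": 0}, {"rot": [0, 0, 0], "slide": [-0.001, 0, -0.007], "grip": 0}, {"rot": [0, 0, 0], "slide": [-0.001, 0, -0.006], "grip": 0}]'

```text
time: 5.5
ee_pos: [0.5358, 0.0253, 0.127]
eef_rot: [0.986, 0.168, -0.0, 0.0]
ft_force: [-0.6, 0.7, 0.5]
width: 0.0003
grip_force: 0.5
```

Emit:
arm_command --steps '[{"rot": [0, 0, 0], "slide": [0, 0, -0.004], "grip": 0}, {"rot": [0, 0, 0], "slide": [0, 0, -0.003], "grip": 0}, {"rot": [0, 0, 0], "slide": [0, 0, -0.002], "grip": 0}, {"rot": [0, 0, 0], "slide": [0, 0, -0.002], "grip": 0}, {"rot": [0, 0, 0], "slide": [0, 0, -0.001], "grip": 0}, {"rot": [0, 0, 0], "slide": [0, 0, -0.001], "grip": 0}, {"rot": [0, 0, 0], "slide": [0, 0, 0], "grip": 0}, {"rot": [0, 0, 0], "slide": [0, 0, 0], "grip": 0}]'

```text
time: 6.5
ee_pos: [0.5361, 0.0253, 0.1147]
eef_rot: [0.986, 0.168, -0.0, 0.0]
ft_force: [-3.9, -0.4, 5.9]
width: 0.0004
grip_force: 2.7
```

Emit:
arm_command --steps '[{"rot": [0, 0, 0], "slide": [0, 0, 0.02], "grip": 0.3}, {"rot": [0, 0, 0], "slide": [0, 0, 0.03], "grip": 0.3}, {"rot": [0, 0, 10], "slide": [0, 0, 0.03], "grip": 0.3}, {"rot": [0, 0, 10], "slide": [-0.005, 0.005, 0.03], "grip": 0.3}, {"rot": [0, 0, 10], "slide": [-0.005, 0.005, 0], "grip": 0.3}, {"rot": [0, 0, 10], "slide": [-0.005, 0.01, 0], "grip": 0.3}, {"rot": [0, 0, 10], "slide": [-0.005, 0.01, 0], "grip": 0.3}, {"rot": [0, 0, 10], "slide": [-0.005, 0, 0], "grip": 0.3}]'

```text
time: 7.5
ee_pos: [0.5112, 0.0563, 0.2245]
eef_rot: [0.767, 0.641, 0.0, 0.0]
ft_force: [-0.2, 0.2, 0.8]
width: 0.0263
grip_force: 0.0
```

Run:
```python
from h import *
s=sensors.read_state();print(s["ee_pos"],s["eef_rot"],s["joint_positions"],s["width"])
for n in("wrist","top","scene"):
    p=eyes.camera(n);save(p,n+"3")
    print(n,[(np.round(d["bbox"],1),round(d["conf"],2)) for d in eyes.look_for("fastener_slot",p)[:2]],proj(p,[.5093,.1062,.116]))
    for d in eyes.look_for("fastener_slot",p)[:1]:b=d["bbox"];print(atz(p,((b[0]+b[2])/2,(b[1]+b[3])/2),.131))
```

```text
[0.51122648 0.0562605  0.22451593] [7.67388579e-01 6.41182117e-01 4.99171438e-04 1.12794931e-04] [ 0.54160317  0.15921144 -0.80538437  1.71340866  0.11812173  1.31808269
 -0.46569025] 0.026309510824922226
wrist [(array([217. ,  94. , 314.5, 197.5]), 0.88)] [264.06604393 148.97072166]
[0.51185101 0.10952043 0.131     ]
top [(array([341.7, 203.4, 368.2, 228. ]), 0.72)] [237.0610735  231.70892309]
[ 0.54341477 -0.19258596  0.131     ]
scene [(array([325.5, 186.2, 366.6, 211.1]), 0.97), (array([249.5, 173.8, 407.7, 306.6]), 0.58)] [342.78898843 199.45515963]
[0.51986423 0.12338697 0.131     ]
```

View pics/wrist3.png

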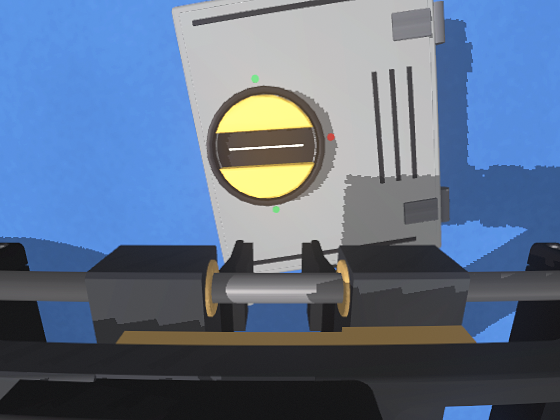

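The wrist view shows the slot's white line from (230,149) to (303,146) px, the red dot at the right (331,137), and the cover down.

Run:
```python
from h import *
p=eyes.camera("wrist")
a,b=[atz(p,u,.120) for u in((230,149),(303,146))]
print(a,b,(a+b)/2,np.degrees(np.arctan2(*(b-a)[1::-1])))
for u in((208,145),(325,145),(266,86),(266,205)):print(atz(p,u,.134))
print("hinge dir",atz(p,(443,40),.114),atz(p,(432,250),.114), "front",atz(p,(173,10),.118),atz(p,(219,250),.118))
q=sensors.read_state()["eef_rot"]
from scipy.spatial.transform import Rotation as R
y=R.from_quat(q).as_matrix()[:,1];print("tool y az",np.degrees(np.arctan2(y[1],y[0])))
```

```text
[0.48275866 0.11065801 0.12      ] [0.54142504 0.10195327 0.12      ] [0.51209185 0.10630564 0.12      ] -8.439798831617233
[0.46898644 0.11760537 0.134     ]
[0.55727873 0.1008159  0.134     ]
[0.52111105 0.15128341 0.134     ]
[0.50351644 0.06256566 0.134     ]
hinge dir [0.66302176 0.16227872 0.114     ] [ 0.64227058 -0.01212942  0.114     ] front [0.4630145  0.21966783 0.118     ] [0.45294242 0.0257739  0.118     ]
tool y az -10.71376398303195
```

Emit:
arm_command --steps '[{"rot": [0, 0, 2], "slide": [0, 0.025, 0], "grip": 0.3}, {"rot": [0, 0, 0], "slide": [0.001, 0.025, 0], "grip": 0.3}, {"rot": [0, 0, 0], "slide": [0, 0, -0.03], "grip": 0.3}, {"rot": [0, 0, 0], "slide": [0, 0, -0.03], "grip": 0.3}, {"rot": [0, 0, 0], "slide": [0, 0, -0.02], "grip": 0.3}, {"rot": [0, 0, 0], "slide": [0, 0, -0.008], "grip": 0.3}, {"rot": [0, 0, 0], "slide": [0, 0, -0.006], "grip": 0.3}, {"rot": [0, 0, 0], "slide": [0, 0, -0.004], "grip": 0.3}]'

```text
time: 9.0
ee_pos: [0.5126, 0.1061, 0.127]
eef_rot: [0.758, 0.652, 0.001, 0.0]
ft_force: [-0.0, 2.1, 2.1]
width: 0.0261
grip_force: 0.9
```

Emit:
arm_command --steps '[{"rot": [0, 0, 0], "slide": [0, 0, -0.003], "grip": 0.3}, {"rot": [0, 0, 0], "slide": [0, 0, -0.003], "grip": 0.3}, {"rot": [0, 0, 0], "slide": [0, 0, -0.002], "grip": 0.3}, {"rot": [0, 0, 0], "slide": [0, 0, -0.002], "grip": 0.3}, {"rot": [0, 0, 0], "slide": [0, 0, -0.001], "grip": 0.3}, {"rot": [0, 0, 0], "slide": [0, 0, -0.001], "grip": 0.3}, {"rot": [0, 0, 0], "slide": [0, 0, 0], "grip": 0.3}, {"rot": [0, 0, 0], "slide": [0, 0, 0], "grip": 0.3}]'

```text
time: 10.0
ee_pos: [0.5124, 0.1059, 0.1161]
eef_rot: [0.758, 0.652, 0.0, 0.0]
ft_force: [-7.7, 3.1, 20.2]
width: 0.026
grip_force: 10.2
```

Run:
```python
from h import *
s=sensors.read_state();print(s["ft_force"],s["torque"],s["joint_positions"])
a=eyes.camera("wrist");save(a,"w4");b=eyes.camera("scene");save(b,"s4")
x=cv2.imread("pics/w4.png");y=cv2.imread("pics/s4.png")[100:310,230:440]
cv2.imwrite("pics/v4.png",cv2.hconcat([cv2.resize(x,(440,330)),cv2.resize(y,(330,330))]))
```

```text
[-7.71813004  3.13260694 20.20909158] [0.47282177 1.46048954 0.04220787] [ 0.42446771  0.29971184 -0.81630746  1.82524984  0.24199774  1.11867837
 -0.62692024]
```

View pics/v4.png

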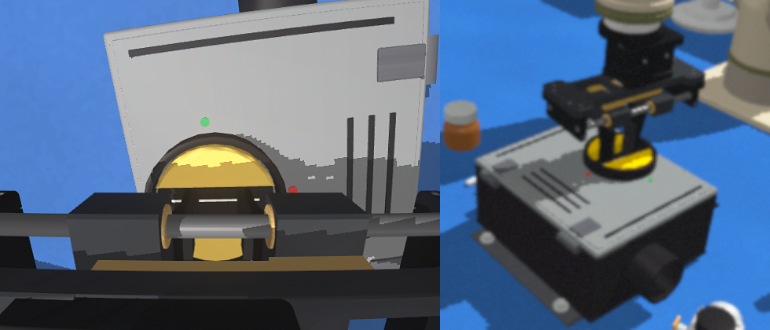

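Both tips are in the slot and the cover is flush (z = 0.116 m). I ease the press a little and turn clockwise.

Emit:
arm_command --steps '[{"rot": [0, 0, -5], "slide": [0, 0, 0.0004], "grip": 0.3}, {"rot": [0, 0, -6], "slide": [0, 0, 0], "grip": 0.3}, {"rot": [0, 0, -6], "slide": [0, 0, 0], "grip": 0.3}, {"rot": [0, 0, -6], "slide": [0, 0, 0], "grip": 0.3}, {"rot": [0, 0, -6], "slide": [0, 0, 0], "grip": 0.3}, {"rot": [0, 0, -6], "slide": [0, 0, 0], "grip": 0.3}, {"rot": [0, 0, -6], "slide": [0, 0, 0], "grip": 0.3}, {"rot": [0, 0, -6], "slide": [0, 0, 0], "grip": 0.3}]'

```text
time: 11.1
ee_pos: [0.5112, 0.1059, 0.1161]
eef_rot: [0.956, 0.294, -0.001, 0.0]
ft_force: [-10.0, 1.7, 19.3]
width: 0.026
grip_force: 9.4
```

Run:
```python
from h import *
s=sensors.read_state();print(s["ft_force"],s["torque"],s["joint_positions"])
```

```text
[-9.98758171  1.71976041 19.34246443] [0.52467638 2.27823402 0.0887107 ] [ 0.32211832  0.27026366 -0.6936268   1.83050791  0.19180365  1.11018107
 -1.41368429]
```

Emit:
arm_command --steps '[{"rot": [0, 0, -6], "slide": [0, 0, 0], "grip": 0.3}, {"rot": [0, 0, -6], "slide": [0, 0, 0], "grip": 0.3}, {"rot": [0, 0, -6], "slide": [0, 0, 0], "grip": 0.3}, {"rot": [0, 0, -6], "slide": [0, 0, 0], "grip": 0.3}, {"rot": [0, 0, -6], "slide": [0, 0, 0], "grip": 0.3}, {"rot": [0, 0, -5], "slide": [0, 0, 0], "grip": 0.3}, {"rot": [0, 0, -5], "slide": [0, 0, 0], "grip": 0.3}, {"rot": [0, 0, 0], "slide": [0, 0, 0], "grip": 0.3}]'

```text
time: 12.1
ee_pos: [0.5116, 0.1055, 0.1161]
eef_rot: [0.999, -0.05, -0.0, 0.0]
ft_force: [-7.8, 0.4, 18.1]
width: 0.0258
grip_force: 8.8
```

Run:
```python
from h import *
from scipy.spatial.transform import Rotation as R
s=sensors.read_state();print(s["ft_force"],s["torque"],s["joint_positions"])
y=R.from_quat(s["eef_rot"]).as_matrix()[:,1];print("tool y az",np.degrees(np.arctan2(y[1],y[0])))
```

```text
[-7.75844319  0.38434623 18.11483249] [ 0.40586565  1.95326953 -0.08753226] [ 0.24178432  0.25276111 -0.59892999  1.83410977  0.15909165  1.10362375
 -2.08505453]
tool y az -95.71553148370849
```

Emit:
arm_command --steps '[{"rot": [0, 0, -3], "slide": [0, 0, 0], "grip": 0.3}, {"rot": [0, 0, -3], "slide": [0, 0, 0], "grip": 0.3}, {"rot": [0, 0, -2], "slide": [0, 0, 0], "grip": 0.3}, {"rot": [0, 0, -2], "slide": [0, 0, 0], "grip": 0.3}, {"rot": [0, 0, -1], "slide": [0, 0, 0], "grip": 0.3}, {"rot": [0, 0, -1], "slide": [0, 0, 0], "grip": 0.3}, {"rot": [0, 0, 0], "slide": [0, 0, 0], "grip": 0.3}, {"rot": [0, 0, 0], "slide": [0, 0, 0], "grip": 0.3}]'

```text
time: 13.1
ee_pos: [0.5112, 0.1059, 0.1161]
eef_rot: [0.989, -0.151, -0.0, 0.001]
ft_force: [-10.9, -0.1, 18.5]
width: 0.0269
grip_force: 61.1
```

Run:
```python
from h import *
from scipy.spatial.transform import Rotation as R
s=sensors.read_state();print(s["ft_force"],s["torque"],s["joint_positions"])
y=R.from_quat(s["eef_rot"]).as_matrix()[:,1];print("tool y az",np.degrees(np.arctan2(y[1],y[0])))
a=eyes.camera("wrist");save(a,"w5");b=eyes.camera("scene");save(b,"s5")
x=cv2.imread("pics/w5.png");y=cv2.imread("pics/s5.png")[100:310,230:440]
cv2.imwrite("pics/v5.png",cv2.hconcat([cv2.resize(x,(440,330)),cv2.resize(y,(330,330))]))
```

```text
[-10.93034295  -0.14787212  18.54552069] [0.16598261 2.31169688 2.66064931] [ 0.2184351   0.2483081  -0.57372754  1.835522    0.15164757  1.10259105
 -2.28387887]
tool y az -107.35015245036962
```

View pics/v5.png

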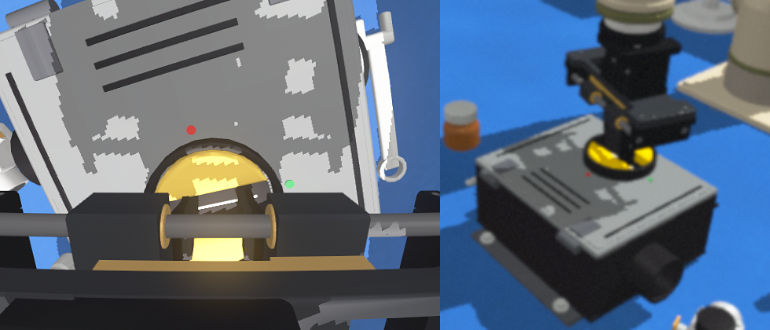

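The torque has risen to 2.7 N m, and the white line points at the green dot (289,184), so the stop is reached. I untwist, then lift out.

Emit:
arm_command --steps '[{"rot": [0, 0, 4], "slide": [0, 0, 0], "grip": 0.3}, {"rot": [0, 0, 4], "slide": [0, 0, 0.001], "grip": 0.3}, {"rot": [0, 0, 2], "slide": [0, 0, 0.002], "grip": 0.3}, {"rot": [0, 0, 0], "slide": [0, 0, 0.01], "grip": 0.3}, {"rot": [0, 0, 0], "slide": [0, 0, 0.02], "grip": 0.3}, {"rot": [0, 0, 0], "slide": [0, 0, 0.03], "grip": 0.3}, {"rot": [0, 0, 0], "slide": [-0.02, 0, 0.04], "grip": 0.3}, {"rot": [0, 0, 0], "slide": [-0.04, 0, 0.03], "grip": 0.3}]'

```text
time: 14.2
ee_pos: [0.4523, 0.1051, 0.2498]
eef_rot: [0.998, -0.068, 0.0, -0.0]
ft_force: [0.9, -0.5, 0.8]
width: 0.026
grip_force: 0.0
```

Run:
```python
from h import *
print(sensors.read_state()["ft_force"])
a=eyes.camera("wrist");save(a,"w6");b=eyes.camera("scene");save(b,"s6")
x=cv2.imread("pics/w6.png");y=cv2.imread("pics/s6.png")[100:310,230:440]
cv2.imwrite("pics/v6.png",cv2.hconcat([cv2.resize(x,(440,330)),cv2.resize(y,(330,330),interpolation=2)]))
```

```text
[ 0.90300661 -0.46041378  0.83118267]
```

View pics/v6.png

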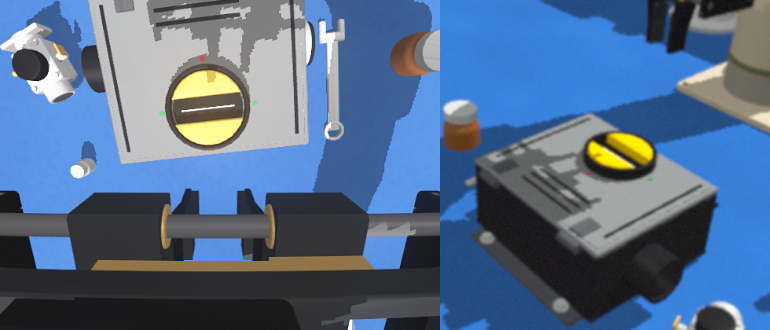

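The slot lies in line with both green dots ((162,114) and (254,103)), the cover is flush, and the other parts have not moved.

```bash
python3 -c "
from h import *
print(order.close_job())"
```

```text
the job is handed in; nothing more can be done
None
```

The cover is pushed down and the fastener turned clockwise to its stop; after I let go, the last pictures showed the cover flush and the slot in line with the green dots. The job was handed in at about 14 s; no verdict came back.

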